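# Load a MALDI target plate into its sprung carriage, under the leaf springs

### The job

Load the metal target plate that lies in the loading carriage: with the fingertips on its bare ribbed end, press it down hard on its sprung bed and, still pressing, slide it away from the carriage's near end, under the two leaf springs, until it is fully home against the far wall; then let go and move clear. Do not pick the plate up, keep off its spotted field, and leave everything else on the bench where it stands.

Things in the scene. Friction and masses are not known exactly. Their poses are not given: they have to be found in the camera images.
- carriage: Fixed aluminium loading carriage: an open tray 240 x 106 mm. Origin: on the bench under the middle of its plate channel; x is the sliding direction (to the far wall), y left, z up. The channel runs from the near wall (x = -108 mm) to the far wall (x = +108), 88.5 mm wide; near wall and the 6 mm side walls are 29 mm high. A flat, slippery sprung bed in it carries the plate.
- stop (a point): Far wall's face in the channel (carriage x = 108 mm, y = 0, z = 30 mm), where the loaded plate's leading edge stops. The wall is 34 mm high (41 with clamps and screws). Its fixed lip, 52 mm wide, overhangs the last 5 mm of the channel with its underside 30 mm above the bench; the bed holds a loaded plate up against it.
- spring_tips (a point): Midway between the free tips of the two steel leaf springs (carriage x = 42 mm, z = 31 mm). The springs, 9 mm wide, lie at y = +36 and -36 mm; each falls from the far wall's top to a knee at x = 60 mm, 22 mm above the bench, then turns up to its tip. A plate not pressed down (top 34 mm high) butts against the tips and cannot go in.
- target_plate: Loose metal plate 128 x 85.5 x 10 mm, about 0.3 kg, flat on the bed in the carriage, its leading edge 5 to 20 mm short of the spring tips. Origin: centre of its underside; x along its length (the carriage's x within a degree), z up. Its top has a spotted field, a ribbed bare end nearest the carriage's near wall (x from -64 to -22 mm) and bare side margins, on which the springs ride.
- spots (a point): Centre of the plate's spotted field (rows of dots), on its top face: 76 mm along the plate by 58.5 mm across. Fingers must not touch it.
- bare_end (a point): Centre of the ribbed bare end of the target plate, on its top face (plate x = -43 mm, 10 mm above its underside), 34 mm above the bench while the bed is up. 42 mm long, nine fine cross ribs; here the plate is pressed, and fingers hold well (friction about 1).
- home (a point): Point of the carriage (x = 44 mm, y = 0, z = 20 mm) at which the plate's origin (underside centre) lies when it is fully home.
- bed (a joint): Sprung bed under the plate, in m: 0 fully up, grows as it is pressed down, stops at 0.009. It stays level. Pressing the plate down takes about 5.5 N to start and 1.3 N more per mm: 11 N at 4 mm (the least at which it passes), 15 N at 7 mm, 17 N at the bottom. The springs resist the slide with up to 8 N: pressed less than about 7 mm, the fingers may slip along the plate. Reads about 0.004 once a loaded plate is let go.
- leaf_left (a joint): Leaf spring at carriage y = +36 mm, in rad: 0 at rest, grows as the plate lifts it (about 0.16 on a loaded plate, less while pressed). Each spring pushes down with 1 to 4 N.
- leaf_right (a joint): The same at carriage y = -36 mm.
- plate_box: Fixed open grey storage box 150 x 102 x 16 mm beside the carriage (its right side, -y); origin under its centre.
- spare_plate: Bystander: a second target plate, alike, lying in the storage box; not to be used. Origin: centre of its underside.
- vial_a: Bystander: capped glass vial, 12 mm across, 32 mm tall, standing loose close to the carriage's left side (+y). Origin at its foot.
- vial_b: Bystander: another such vial, on the same side.
- vial_rack: Bystander: white vial rack 110 x 60 x 20 mm full of vials, 40 mm tall in all, to the left of the carriage. Origin under its centre.
- amber_bottle: Bystander: amber glass bottle, 60 mm across, 115 mm tall. Origin at its foot.
- beaker: Bystander: small glass beaker, 48 mm across, 58 mm tall. Origin at its foot.
- marker_pen: Bystander: marker pen lying on the bench, 127 mm long, 14 mm thick. Origin under its middle.
Not all that is in view belongs to the job. Leave any green or orange look-alike of the target_plate alone.

How it is judged:
By the outcome, as a careful person would: the job done as asked, in the order asked, and still so for the second after the job is handed in, with the robot touching nothing.
It also fails if it takes over 40 s, if anything falls off the work surface, if the arm or the gripper's body presses on something with over 40 N, if the wrist force passes 120 N, or if a joint passes its speed limit or range.

### The arm

A 6-joint arm with a two-finger parallel gripper is mounted at the origin on the work surface. World frame = base frame: x ahead of the robot, y to its left, z up, the work surface at z = 0. Lengths are in mm, angles in rad, forces in N, time in s.
With the tool pointing down it reaches from about 425 to 925 mm from the base axis. Payload 12.5 kg.
Tool frame: the origin (TCP) lies midway between the tips of the shut fingers; the grasp point (between the pads) lies 19 mm behind it; z points along the fingers, y is the line along which they close (so a half turn about z gives the same grasp; the last joint's range is limited). The gripper opens to 85 mm and grips with 20 to 120 N. Pads are 22 mm wide; open, the fingers measure 114 mm over their backs; the gripper's body (76 mm by 85 mm) begins 54 mm behind the grasp point. The pads swing forward as they close: fully open they stand 13 mm farther back than shut.
Start: joints at [-1.431, 0.491, 1.559, -0, 1.092, -0.106], TCP at [152.105, -606.225, 231.327] pointing down, gripper open.
Joint ranges: [-3.1, 3.1], [-0.84, 2.19], [0.05, 2.79], [-1.13, 4.28], [0.06, 2.93], [-2.69, 2.69]. Speed limits (rad/s): [2.22, 2.22, 2.79, 3.14, 3.14, 3.14].

### API

Orientations are given as a unit quaternion [x, y, z, w].
In Python, from bench import bot gives the robot as it stands.
- The arm moves only by the tool drive_tool, never from a script. Its argument "targets" is a list of rows, each a list of 3 entries, a list of its own where there are three numbers: the turn, a rotation vector about the world's x, y, z in units of 6 degrees (1.0 is 6 degrees), then the shift along the world's x, y, z in units of 50 mm (1.0 is 50 mm), then the opening, from -1 (shut) to 1 (fully open). In form: [[[wx, wy, wz], [tx, ty, tz], jaw], ...]. A call has 1 to 5 rows; each row is the pose to reach, as a shift and turn from the pose commanded when the call began; what a row does not reach only later rows make up. A row lasts 1/10 s, in which the tool goes at most 50 mm and 8.59 degrees, less where a joint would pass 70% of its speed; a pose out of reach is approached as far as the arm can. A call with a gripper value outside its range is refused whole. The fingers move at their own pace and stop on an object; "force" is the grip in N (left out, the last holds). Time passes only in rows, so rows that repeat a pose let the fingers close. It gives the time, the measured TCP pose, the force, the opening and the grip force at its end, in the units of the state.
- bot.sense(): the state, without advancing time (a new reading comes with each control period).
- bot.grab_frame(name): name is "scene" or "top" or "wrist"; returns a dict with "frame" (420x560x3 uint8, blue, green, red), "K" (3x3 intrinsics, pixels), "dist_coeffs" ([k1, k2, p1, p2, k3] as OpenCV has them; the pictures are not rectified), "rvec" (rotation vector, rad) and "tvec" (3), from world to camera coordinates, as OpenCV has them. Camera axes: x right, y down, z forward; pixel columns grow to the right and rows downward; lengths in mm; the calibration is good to about 2 mm. A picture is of the moment at which its call begins. There is no depth.
- bot.finish_job(): hands the job in; it is judged then, once.
Trained networks look in a picture, given as the dict that the camera call returned (one of the last four; its "shot" number tells which), for a name from the list of things; names that differ only in an ending like _2 or _b are one class to them, and where a whole thing is asked for, a point or a joint stands for the part that bears it (a point fixed in the world has none). Each returns a list of dicts, best first, with "confidence" (0 to 1); they miss things now and then, are a little off and sometimes report something else, mostly with a low value. They report only what shows in the picture. A call takes as long as a camera call. They do not tell look-alikes from the thing itself.
- bot.masks_of(picture, thing): "region" (420x560 bool, what is visible of it).
- bot.landmark_of(picture, thing): "position" ([x, y, z] in mm, in world coordinates, good to about 4 mm: a listed point, or the origin of a listed thing).
The state is a dict: "time": time; "joints": joint angles; "joint_vel": joint speeds; "effort": joint torques, N m; "position": TCP position; "tool_rot": TCP orientation; "force": force on the tool from outside, world axes, zero at the start; "torque": the same for the moment, N m; "opening": finger opening in mm; "gripper_force": force on a finger pad.
Only numpy, scipy, OpenCV 4.12 (cv2) and the standard library are available. Lean on these libraries where they do the work, as an engineer would, in place of code of your own. Each camera call takes 0.05 s, during which the arm holds its last target. There are 200 camera calls.

## Working session

There is one attempt and no reset: what is moved stays moved. The work goes in short steps, Python scripts to look and compute and a tool call to move; the robot and the scene stay as the last step left them, time stands still between calls to the robot, and variables do not carry over. Pictures are saved under pics/ and viewed, at most 10 in all, crops included, and the job is handed in when it is done.

Besides the shell and the picture viewer there is one more tool, called after "Call:" in YAML: its name, and indented under it one key for each argument. drive_tool: Moves the arm, as the interface text tells. Its arguments: {"type":"object","properties":{"targets":{"type":"array","items":{"type":"array"}},"force":{"type":"number"}},"required":["targets"]}

```bash
mkdir -p pics; cat > h.py <<'E'
import cv2,numpy as np
from bench import bot
def ray(p,u,v):
    n=cv2.undistortPoints(np.array([[[u,v]]],float),np.array(p["K"]),np.array(p["dist_coeffs"]))[0,0]
    R=cv2.Rodrigues(np.array(p["rvec"],float))[0];t=np.array(p["tvec"],float).ravel()
    return -R.T@t, R.T@np.array([n[0],n[1],1])
def at(p,u,v,z):
    c,d=ray(p,u,v);return c+d*(z-c[2])/d[2]
def px(p,X):
    return cv2.projectPoints(np.array(X,float).reshape(-1,1,3),np.array(p["rvec"],float),np.array(p["tvec"],float),np.array(p["K"]),np.array(p["dist_coeffs"]))[0][:,0]
E
python3 - <<'E'
from h import *
np.set_printoptions(precision=1,suppress=True)
fr={}
for n in("top","scene"):
    p=bot.grab_frame(n);fr[n]=p;cv2.imwrite(f"pics/{n}0.png",p["frame"])
    for t in("carriage","stop","spring_tips","target_plate","spots","bare_end","home","plate_box","vial_a","vial_rack","amber_bottle","beaker","marker_pen"):
        for r in bot.landmark_of(p,t)[:3]:
            print(n,t,round(r["confidence"],2),np.array(r["position"]),px(p,r["position"])[0])
print(bot.sense())
E
```

```text
top carriage 0.83 [533.7  53.7  -2.4] [271.  213.5]
top carriage 0.7 [509.7 -77.6   4.6] [311.6 221.2]
top stop 0.81 [640.7  40.   26.8] [275.7 179.4]
top spring_tips 0.84 [576.8  51.   29.3] [272.  198.7]
top target_plate 0.85 [389.1 279.   -1.8] [199.9 256.9]
top target_plate 0.72 [ 505.3 -252.8   -4.4] [365.3 223.8]
top target_plate 0.64 [628.2 382.   -1.8] [171.4 183.3]
top spots 0.73 [518.1  55.7  34.5] [270.1 216.7]
top spots 0.66 [576.8  52.6  27.5] [271.5 198.8]
top spots 0.57 [639.  397.4  12. ] [166.  179.1]
top bare_end 0.74 [589.9 356.5   4.6] [178.3 194.6]
top bare_end 0.65 [459.6  64.1  37.4] [267.1 234.9]
top bare_end 0.62 [ 486.1 -289.8    7.9] [377.4 229.4]
top home 0.85 [581.   52.2  21.4] [271.6 197.9]
top home 0.72 [509.8 -73.1   0.2] [310.1 221.3]
top plate_box 0.91 [509.7 -75.2  -1.7] [310.7 221.4]
top vial_a 0.51 [567.1 225.   -0.5] [218.5 202.4]
top vial_rack 0.9 [564.5 227.1  -1.8] [217.9 203.2]
top amber_bottle 0.81 [ 607.3 -443.8   -1.2] [423.  193.7]
top amber_bottle 0.64 [497.   63.7  26.2] [267.5 223.6]
top beaker 0.75 [444.9 471.1  -2.3] [141.5 238.6]
t
[... 944 characters left out ...]
226.6   6. ] [326.4 190.7]
scene amber_bottle 0.59 [ 608.4 -446.4    0.7] [160.5 351.6]
scene amber_bottle 0.59 [438.1 471.7   2.7] [332.4 145.4]
scene beaker 0.7 [437.9 468.9   3. ] [331.9 145.7]
scene marker_pen 0.7 [ 381.7 -457.9    1.3] [ 86.4 305. ]
scene marker_pen 0.43 [505.1 148.9   3.3] [292.5 196.2]
{'time': 1.4, 'joints': array([-1.4,  0.5,  1.6,  0. ,  1.1, -0.1]), 'joint_vel': array([-0.,  0., -0.,  0., -0.,  0.]), 'effort': array([ -0. , -61.8, -26.2,  -0. ,   0. ,   0. ]), 'position': array([ 152.1, -606.2,  231.3]), 'tool_rot': array([1. , 0.1, 0. , 0. ]), 'force': array([-0.1, -0.3,  0.2]), 'torque': array([ 0.,  0., -0.]), 'gripper_force': 0.0, 'opening': 85.48275871357832}
```

View pics/top0.png

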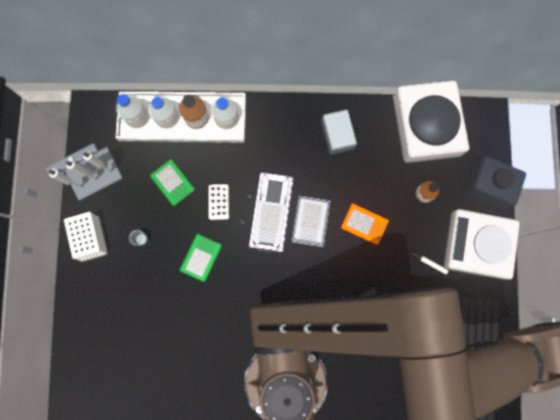

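View pics/scene0.png

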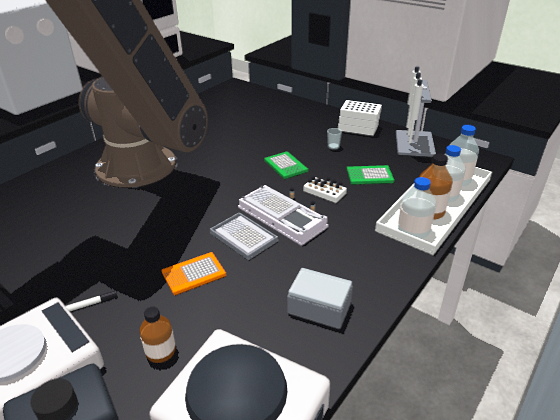

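Candidates in the top view are the plate in the carriage (268,225), the spare in the grey box (311,221), the green look-alikes (172,182) and (201,257), and the orange one (365,224). By the description it is the one in the carriage at (268,225). I'll move to a wrist-camera overview first, then check the choice in a close crop.

Call:
drive_tool:
  targets:
    - [[0, 0, 0], [0.7, 0.7, 0.2], -1]
    - [[0, 0, 0], [1.4, 1.4, 0.4], -1]
    - [[0, 0, 0], [2.1, 2.1, 0.6], -1]
    - [[0, 0, 0], [2.8, 2.8, 0.8], -1]
    - [[0, 0, 0], [3.5, 3.5, 1.0], -1]

```text
time: 1.9
position: [326.4, -431.4, 281.4]
tool_rot: [0.992, 0.122, 0.0, 0.0]
force: [0.8, -0.1, -0.2]
opening: 12.1
gripper_force: 0.0
```

Call:
drive_tool:
  targets:
    - [[0, 0, 0], [0.5, 0.8, 0], -1]
    - [[0, 0, 0], [1.0, 1.6, 0], -1]
    - [[0, 0, 0], [1.5, 2.4, 0], -1]
    - [[0, 0, 0], [2.0, 3.2, 0], -1]
    - [[0, 0, 0], [2.5, 4.0, 0], -1]

```text
time: 2.4
position: [451.1, -231.2, 281.1]
tool_rot: [0.992, 0.123, 0.0, 0.0]
force: [0.2, -1.2, 0.5]
opening: -0.0
gripper_force: 0.0
```

Call:
drive_tool:
  targets:
    - [[0, 0, 0], [0.1, 1, 0], -1]
    - [[0, 0, 0], [0.2, 2, 0], -1]
    - [[0, 0, 0], [0.3, 3, 0], -1]
    - [[0, 0, 0], [0.4, 4, 0], -1]
    - [[0, 0, 0], [0.5, 5, 0], -1]

```text
time: 2.9
position: [475.1, 17.8, 281.1]
tool_rot: [0.992, 0.123, 0.0, 0.0]
force: [1.7, -0.1, -0.5]
opening: 0.1
gripper_force: 0.0
```

```bash
python3 - <<'E'
from h import *
from scipy.spatial.transform import Rotation as Ro
s=bot.sense();print(s["time"],s["position"],s["joints"],Ro.from_quat(s["tool_rot"]).as_matrix().round(3),s["opening"])
p=bot.grab_frame("wrist");cv2.imwrite("pics/w1.png",p["frame"])
for t in("stop","spring_tips","spots","bare_end","carriage","target_plate"):
    for r in bot.landmark_of(p,t)[:2]: print(t,round(r["confidence"],2),np.round(r["position"],1),px(p,r["position"])[0].round())
E
```

```text
2.9 [475.1025481   17.81281185 281.14377088] [-1.01518380e-01  2.21964846e-01  1.84264658e+00 -1.33831394e-04
  1.07619818e+00  1.22367348e+00] [[ 0.97   0.243  0.001]
 [ 0.243 -0.97  -0.   ]
 [ 0.001  0.    -1.   ]] 0.08685443810658373
spring_tips 0.61 [575.8  55.2  31.7] [273.  58.]
spots 0.93 [ 510.2 -230.6    6.8] [503. 186.]
spots 0.7 [515.4  60.4  36.8] [253. 119.]
bare_end 0.9 [ 483.7 -286.8   10.8] [540. 219.]
bare_end 0.78 [429.1 259.1   9.7] [ 62. 151.]
target_plate 0.78 [500.3  60.6  22.9] [251. 133.]
target_plate 0.68 [381.  277.2  -0.8] [ 49. 185.]
```

View pics/w1.png

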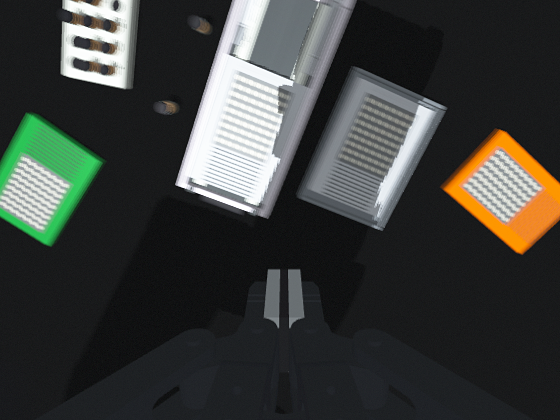

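The wrist view shows the white carriage with its plate: ribs near (230,180), spots near (250,110). The grey box with the spare is to its right (365,130), and the green and orange plates are apart. I'll turn the tool to the carriage axis, rise a little and measure again.

Call:
drive_tool:
  targets:
    - [[0, 0, -1.2], [-0.1, 0.3, 0.3], -1]
    - [[0, 0, -2.4], [-0.2, 0.6, 0.6], -1]
    - [[0, 0, -3.6], [-0.4, 0.9, 1], -1]
    - [[0, 0, -3.7], [-0.4, 0.9, 1], -1]
    - [[0, 0, -3.7], [-0.4, 0.9, 1], -1]

```text
time: 3.75
position: [455.4, 59.8, 330.7]
tool_rot: [0.998, -0.07, 0.0, 0.0]
force: [-0.2, -0.5, -1.0]
opening: -0.0
gripper_force: 0.0
```

```bash
python3 - <<'E'
from h import *
for i in range(3): bot.grab_frame("wrist")
s=bot.sense();print(s["time"],s["position"],s["joints"].round(2))
p=bot.grab_frame("wrist");f=p["frame"];cv2.imwrite("pics/w2.png",cv2.resize(f[0:260,150:430],(800,743))[:600])
cv2.imwrite("pics/w2full.png",f);import pickle;pickle.dump(p,open("w2.pkl","wb"))
for t in("stop","spring_tips","spots","bare_end","home","carriage","target_plate"):
    for r in bot.landmark_of(p,t)[:2]: print(t,round(r["confidence"],2),np.round(r["position"],1),px(p,r["position"])[0].round())
E
```

```text
3.9 [455.36629611  59.88926571 330.01629122] [-0.01  0.15  1.8  -0.    1.19  1.7 ]
stop 0.72 [514.7  60.7  33.2] [277. 106.]
spring_tips 0.98 [574.9  55.2  34.9] [273.  48.]
spots 0.9 [ 512.2 -230.4    8.2] [526.  71.]
spots 0.87 [373.7 287.9  11.7] [123. 240.]
bare_end 0.71 [458.7  69.6  34.6] [276. 156.]
bare_end 0.65 [428.6 259.2   9.6] [133. 197.]
home 0.63 [578.8  44.   19.2] [283.  44.]
target_plate 0.84 [381.5 278.   -1.6] [132. 230.]
target_plate 0.83 [ 503.7 -249.     0.8] [537.  77.]
```

View pics/w2.png

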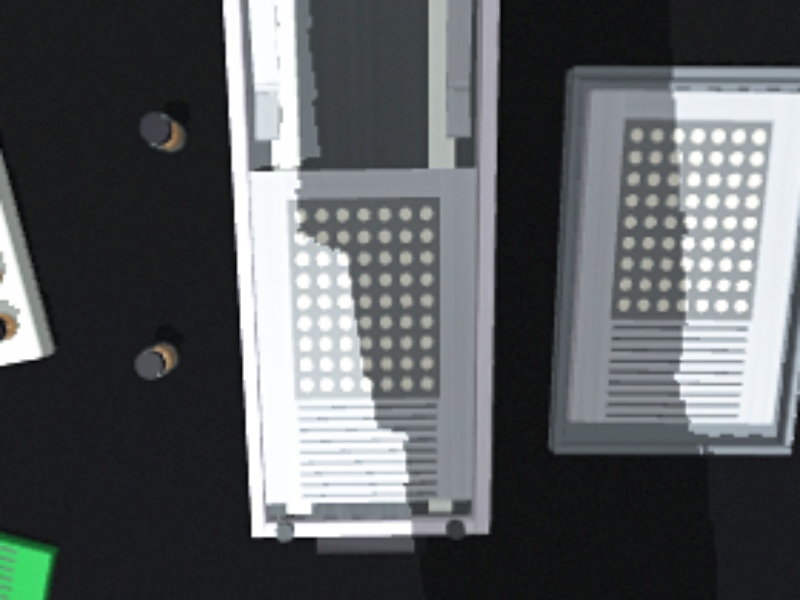

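The crop confirms the target: spots at crop (300–440, 200–395), ribs at (300–440, 400–500), leading edge at row 169, trailing edge at row 502, spring tips at row 138. Now to compute the world positions.

```bash
python3 - <<'E'
from h import *;import pickle
p=pickle.load(open("w2.pkl","rb"));k=800/280
g=lambda x,y,z:at(p,150+x/k,y/k,z)
L=g(250,170,34);R=g(475,168,34);l=g(267,503,34);r=g(472,501,34)
for n,v in dict(L=L,R=R,l=l,r=r).items(): print(n,v.round(1))
print("w",np.linalg.norm(L-R),np.linalg.norm(l-r),"len",np.linalg.norm((L+R-l-r)/2))
m=(L+R-l-r);print("yaw plate",np.degrees(np.arctan2(m[1],m[0])))
A=g(252,535,29);B=g(224,0,29);C=g(490,535,29);D=g(500,0,29)
for n,v in dict(A=A,B=B,C=C,D=D).items(): print(n,v.round(1))
m=B-A+D-C;print("yaw car",[np.degrees(np.arctan2(q[1],q[0])) for q in(B-A,D-C,m)], "nearmid",(A+C)/2,"w",np.linalg.norm(A-C))
print("tips",g(266,138,27),g(459,137,27))
print("rib ends",g(370,402,34),g(370,497,34),"spots edge",g(368,396,34))
E
```

```text
L [568.6  95.3  34. ]
R [557.4  11.   34. ]
l [440.8 111.3  34. ]
r [429.7  26.9  34. ]
w 85.01756905156743 85.10173499279044 len 128.74085885563605
yaw plate -7.113687174024695
A [426.9 120.7  29. ]
B [627.6  94.9  29. ]
C [412.7  20.8  29. ]
D [613.3  -5.   29. ]
yaw car [np.float64(-7.324912298451222), np.float64(-7.338005465039341), np.float64(-7.33145848182728)] nearmid [419.84533901  70.76849325  29.        ] w 100.92419801589264
tips [579.48345317  87.98924207  27.        ] [569.48047087  15.20480529  27.        ]
rib ends [475.99641921  62.96703343  34.        ] [437.30666489  68.60032041  34.        ] spots edge [478.48233264  63.41817156  34.        ]
```

Everything agrees: plate 128.7 × 85.1 mm as measured, yaw -7.1°, carriage yaw -7.3°, and the bare end's centre near (456, 66.4, 34). The slide is about 78–84 mm. I'll press about 5 mm behind the centre to keep off the spots.

Call:
drive_tool:
  targets:
    - [[0, 0, 0.1], [-0.1, 0.1, -1], -1]
    - [[0, 0, 0.1], [-0.1, 0.15, -2], -1]
    - [[0, 0, 0.1], [-0.1, 0.15, -3], -1]
    - [[0, 0, 0.1], [-0.1, 0.15, -4], -1]
    - [[0, 0, 0.1], [-0.1, 0.15, -5], -1]

```text
time: 4.8
position: [450.3, 68.4, 79.9]
tool_rot: [0.998, -0.065, 0.001, 0.0]
force: [1.1, -0.1, 0.1]
opening: 0.3
gripper_force: 0.0
```

Call:
drive_tool:
  targets:
    - [[0, 0, 0], [0, 0, -0.3], -1]
    - [[0, 0, 0], [0, 0, -0.6], -1]
    - [[0, 0, 0], [0, 0, -0.7], -1]
    - [[0, 0, 0], [0, 0, -0.7], -1]
    - [[0, 0, 0], [0, 0, -0.7], -1]

```text
time: 5.3
position: [450.6, 68.3, 47.0]
tool_rot: [0.998, -0.065, 0.0, 0.0]
force: [0.2, 0.9, 0.4]
opening: -0.1
gripper_force: 0.0
```

```bash
python3 - <<'E'
from h import *
s=bot.sense();print(s["time"],s["position"],s["force"],s["tool_rot"])
p=bot.grab_frame("wrist");cv2.imwrite("pics/w3.png",p["frame"])
E
```

```text
5.3 [450.61235618  68.33602071  46.99916805] [0.2205228  0.88169296 0.40632735] [ 9.97853195e-01 -6.54887705e-02  4.71735577e-04  1.55935502e-05]
```

View pics/w3.png

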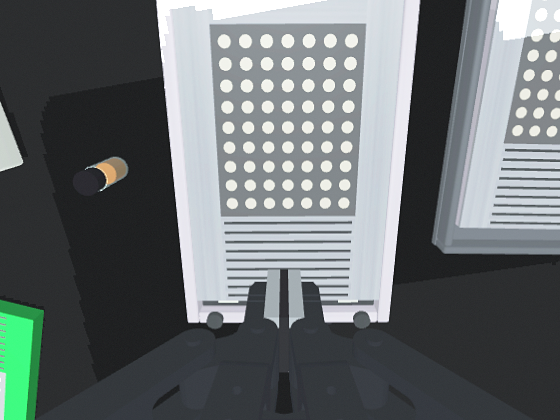

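The fingertips at (286,272) are centred over the ribs (rows 215–300), well short of the spots, which end at row 215. Next I press down.

Call:
drive_tool:
  targets:
    - [[0, 0, 0], [0, 0, -0.12], -1]
    - [[0, 0, 0], [0, 0, -0.2], -1]
    - [[0, 0, 0], [0, 0, -0.26], -1]
    - [[0, 0, 0], [0, 0, -0.3], -1]
    - [[0, 0, 0], [0, 0, -0.3], -1]

```text
time: 5.85
position: [450.3, 68.3, 31.4]
tool_rot: [0.998, -0.066, 0.0, 0.0]
force: [-1.9, -0.2, 9.8]
opening: -0.1
gripper_force: 4.6
```

Call:
drive_tool:
  targets:
    - [[0, 0, 0], [0, 0, -0.04], -1]
    - [[0, 0, 0], [0, 0, -0.08], -1]
    - [[0, 0, 0], [0, 0, -0.1], -1]
    - [[0, 0, 0], [0, 0, -0.1], -1]

```text
time: 6.25
position: [450.5, 68.3, 26.9]
tool_rot: [0.998, -0.066, 0.0, 0.0]
force: [-2.4, 0.1, 16.1]
opening: -0.0
gripper_force: 7.6
```

Call:
drive_tool:
  targets:
    - [[0, 0, 0], [0, 0, -0.03], -1]
    - [[0, 0, 0], [0, 0, -0.05], -1]
    - [[0, 0, 0], [0, 0, -0.05], -1]

```text
time: 6.55
position: [450.7, 68.3, 24.9]
tool_rot: [0.998, -0.066, 0.001, -0.0]
force: [-2.1, 0.0, 21.0]
opening: 0.3
gripper_force: 10.5
```

The bed is at the bottom with 21 N. Now I slide along (0.992, -0.128).

Call:
drive_tool:
  targets:
    - [[0, 0, 0], [0.08, -0.01, 0], -1]
    - [[0, 0, 0], [0.16, -0.02, 0], -1]
    - [[0, 0, 0], [0.24, -0.03, 0], -1]
    - [[0, 0, 0], [0.32, -0.041, 0], -1]
    - [[0, 0, 0], [0.4, -0.051, 0], -1]

```text
time: 7.05
position: [470.9, 65.8, 24.9]
tool_rot: [0.998, -0.066, 0.001, -0.0]
force: [-2.6, 0.2, 20.5]
opening: -0.1
gripper_force: 10.4
```

Call:
drive_tool:
  targets:
    - [[0, 0, 0], [0.08, -0.01, 0], -1]
    - [[0, 0, 0], [0.16, -0.02, 0], -1]
    - [[0, 0, 0], [0.24, -0.03, 0], -1]
    - [[0, 0, 0], [0.32, -0.041, 0], -1]
    - [[0, 0, 0], [0.4, -0.051, 0], -1]

```text
time: 7.55
position: [490.5, 63.3, 25.0]
tool_rot: [0.998, -0.065, 0.001, -0.0]
force: [-4.2, 1.2, 21.0]
opening: 0.3
gripper_force: 10.6
```

```bash
python3 - <<'E'
from h import *
p=bot.grab_frame("wrist");cv2.imwrite("pics/w4.png",p["frame"])
s=bot.sense();print(s["time"],s["position"],s["force"])
E
```

```text
7.6 [491.31040333  63.18639344  24.96697166] [-3.1149436   0.54590763 19.54779639]
```

View pics/w4.png

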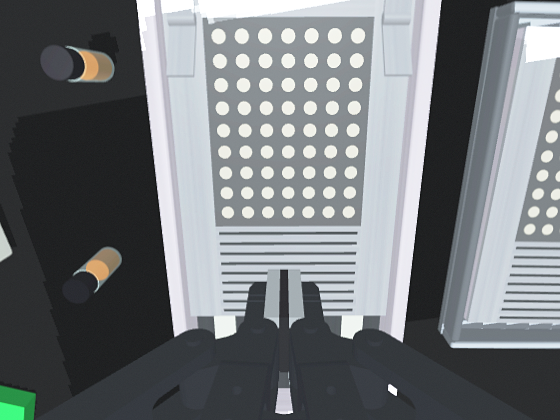

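The plate travels with the fingers and its margins are now under both springs at (182,45) and (397,45). I'll continue.

Call:
drive_tool:
  targets:
    - [[0, 0, 0], [0.08, -0.01, 0], -1]
    - [[0, 0, 0], [0.16, -0.02, 0], -1]
    - [[0, 0, 0], [0.24, -0.03, 0], -1]
    - [[0, 0, 0], [0.32, -0.041, 0], -1]
    - [[0, 0, 0], [0.4, -0.051, 0], -1]

```text
time: 8.1
position: [510.6, 60.7, 25.0]
tool_rot: [0.998, -0.066, 0.001, 0.0]
force: [-4.4, 0.9, 20.5]
opening: -0.4
gripper_force: 10.0
```

Call:
drive_tool:
  targets:
    - [[0, 0, 0], [0.05, -0.006, 0], -1]
    - [[0, 0, 0], [0.1, -0.013, 0], -1]
    - [[0, 0, 0], [0.15, -0.019, 0], -1]
    - [[0, 0, 0], [0.2, -0.026, 0], -1]

```text
time: 8.5
position: [520.6, 59.4, 25.0]
tool_rot: [0.998, -0.066, 0.001, -0.0]
force: [-3.0, 0.4, 19.7]
opening: -0.1
gripper_force: 9.7
```

Call:
drive_tool:
  targets:
    - [[0, 0, 0], [0.03, -0.004, 0], -1]
    - [[0, 0, 0], [0.06, -0.008, 0], -1]
    - [[0, 0, 0], [0.06, -0.008, 0], -1]

```text
time: 8.8
position: [523.9, 59.0, 25.0]
tool_rot: [0.998, -0.066, 0.001, -0.0]
force: [-2.6, -0.1, 18.2]
opening: -0.5
gripper_force: 9.1
```

Call:
drive_tool:
  targets:
    - [[0, 0, 0], [0.02, -0.003, -0.02], -1]
    - [[0, 0, 0], [0.04, -0.005, -0.02], -1]
    - [[0, 0, 0], [0.04, -0.005, -0.02], -1]

```text
time: 9.1
position: [526.4, 58.7, 24.9]
tool_rot: [0.998, -0.066, 0.002, -0.0]
force: [-4.0, 0.5, 28.8]
opening: 0.0
gripper_force: 15.0
```

Call:
drive_tool:
  targets:
    - [[0, 0, 0], [0.02, -0.003, 0], -1]
    - [[0, 0, 0], [0.04, -0.005, 0], -1]
    - [[0, 0, 0], [0.04, -0.005, 0], -1]

```text
time: 9.4
position: [527.6, 58.6, 24.9]
tool_rot: [0.998, -0.066, 0.001, -0.0]
force: [-6.7, 1.6, 32.2]
opening: 0.3
gripper_force: 16.2
```

Call:
drive_tool:
  targets:
    - [[0, 0, 0], [0.02, -0.003, 0], -1]
    - [[0, 0, 0], [0.04, -0.005, 0], -1]
    - [[0, 0, 0], [0.04, -0.005, 0], -1]

```text
time: 9.7
position: [527.7, 58.5, 24.8]
tool_rot: [0.998, -0.065, -0.001, 0.0]
force: [-15.0, 1.9, 38.9]
opening: 0.1
gripper_force: 19.5
```

The tool stalled at x=527.7 with the forward force rising to 15 N, after 77.6 mm of travel against 78 expected. The plate is home, so I lift straight up.

Call:
drive_tool:
  targets:
    - [[0, 0, 0], [-0.01, 0, 0.1], -1]
    - [[0, 0, 0], [-0.02, 0, 0.3], -1]
    - [[0, 0, 0], [-0.02, 0, 0.8], -1]
    - [[0, 0, 0], [-0.02, 0, 1.6], -1]
    - [[0, 0, 0], [-0.02, 0, 2.4], -1]

```text
time: 10.2
position: [528.0, 58.2, 144.0]
tool_rot: [0.998, -0.066, -0.001, 0.0]
force: [-0.5, -0.0, -0.3]
opening: 0.1
gripper_force: 0.0
```

Call:
drive_tool:
  targets:
    - [[0, 0, 0], [-0.3, 0, 0.8], -1]
    - [[0, 0, 0], [-0.6, 0, 1.6], -1]
    - [[0, 0, 0], [-0.9, 0, 2.4], -1]
    - [[0, 0, 0], [-1, 0, 3], -1]
    - [[0, 0, 0], [-1, 0, 3], -1]

```text
time: 10.7
position: [478.8, 58.2, 296.9]
tool_rot: [0.998, -0.066, 0.004, -0.0]
force: [-0.1, -1.0, -0.3]
opening: 0.1
gripper_force: 0.0
```

```bash
python3 - <<'E'
from h import *;import pickle
for i in range(3): bot.grab_frame("wrist")
p=bot.grab_frame("wrist");pickle.dump(p,open("w5.pkl","wb"));f=p["frame"]
cv2.imwrite("pics/w5.png",cv2.resize(f[0:210,150:430],(800,600)))
s=bot.sense();print(s["time"],s["position"],s["force"])
E
```

```text
10.9 [478.01398329  58.17553374 291.83599622] [0.38290502 0.23407771 0.46204109]
```

View pics/w5.png

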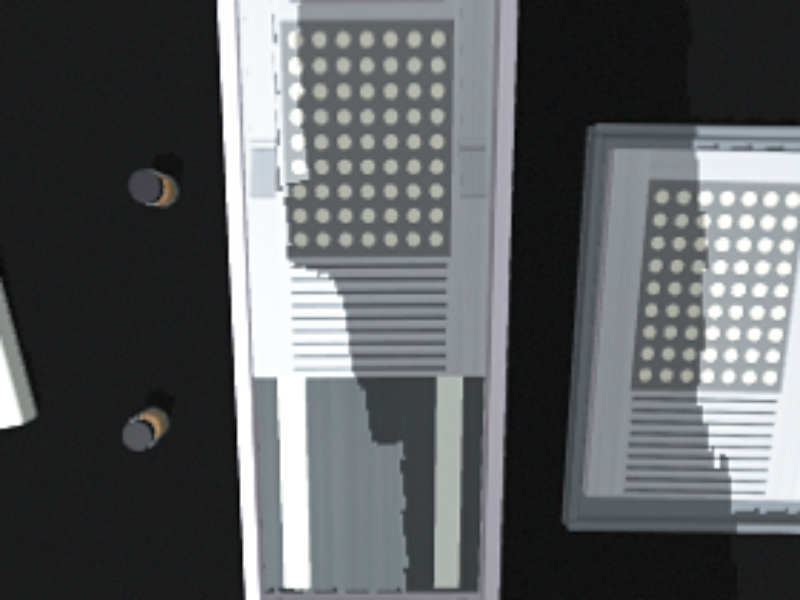

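The plate lies under both springs, its trailing edge at crop row 377, with the vials and spare plate undisturbed. Next is a look at the far wall.

Call:
drive_tool:
  targets:
    - [[0, 0, 0], [0.4, 0, 0], -1]
    - [[0, 0, 0], [0.8, 0, 0], -1]
    - [[0, 0, 0], [1.0, 0, 0], -1]
    - [[0, 0, 0], [1, 0, 0], -1]

```text
time: 11.3
position: [528.8, 58.1, 291.4]
tool_rot: [0.998, -0.066, -0.001, 0.0]
force: [-0.4, 0.2, 0.3]
opening: -0.1
gripper_force: 0.0
```

```bash
python3 - <<'E'
from h import *;import pickle
p=pickle.load(open("w5.pkl","rb"));k=800/280
g=lambda x,y,z:at(p,150+x/k,y/k,z)
d=np.array([.9918,-.1276,0])
t=(g(254,377,30)+g(483,377,30))/2;sp=(g(263,198,29)+g(474,196,29))/2;nw=g(370,590,29)
print("trail",t,"tips-trail",(sp-t)@d,"(62) trail-nearwall inner",(t-nw)@d,"(88)")
for i in range(3): bot.grab_frame("wrist")
p=bot.grab_frame("wrist");f=p["frame"]
cv2.imwrite("pics/w6.png",cv2.resize(f[0:210,150:430],(800,600)))
E
```

```text
trail [512.68386287  59.81979774  30.        ] tips-trail 62.461968466495186 (62) trail-nearwall inner 82.96335823493453 (88)
```

View pics/w6.png

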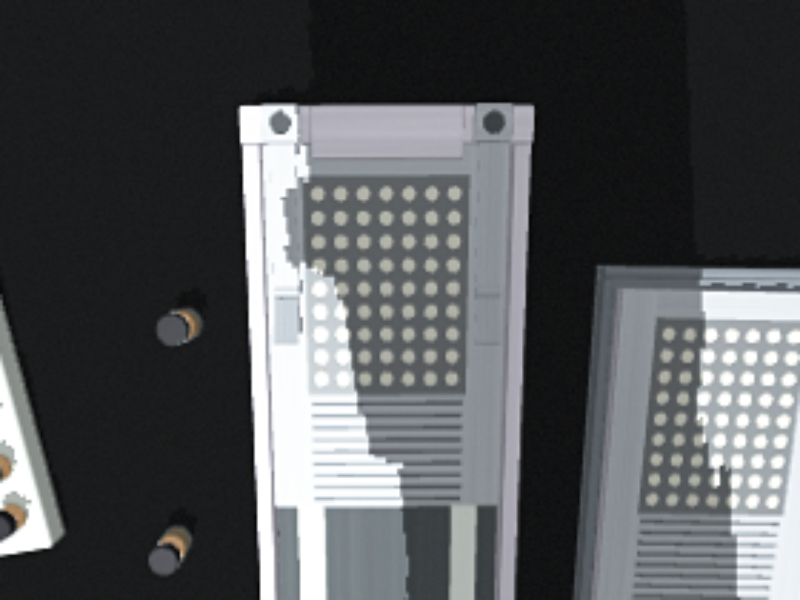

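The leading edge is under the lip at the far wall (row 157) with no gap at either side. The trailing edge is 62.5 mm behind the spring tips (62 when home). The arm is clear, so I hand in.

```bash
python3 -c "
from bench import bot
print(bot.finish_job())"
```

```text
the job is handed in; nothing more can be done
None
```

I pressed the target plate to the bottom of its bed and slid it under both leaf springs until it stopped against the far wall; I then lifted clear and handed the job in, which returned no verdict.

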